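Load the colour-coded tube racks into the sample sorter's carrier trays

TASK

Load the sample sorter: stand each of the four tube racks (green, blue, white, yellow) in the carrier tray that carries its own colour, sitting flat on the tray's floor inside the low rim, lengthwise like the tray (either way round). Keep the racks upright and set them down gently rather than letting them drop, and leave the grey analyser rack and the amber reagent bottle where they stand.

Things in the scene. Friction and masses are not known exactly. Their poses are not given: they have to be found in the camera images.
- rack_green_mid (a point): Centre of the green tube rack, half-way up (30 mm over its underside). A loose solid green plastic block 104 mm long (its x axis), 54 mm wide (y) and 60 mm high (z, up), about 0.2 kg, with 3 x 6 tube places seen as dark round marks on top and four or five grey-capped vials whose caps stand 9 mm above its top. It starts upright on the table. (The much larger block racks at the far sides of the table are surroundings.) Grip it across its 54 mm width.
- rack_blue_mid (a point): Centre of the blue tube rack, half-way up (30 mm over its underside). A loose solid blue plastic block 104 mm long (its x axis), 54 mm wide (y) and 60 mm high (z, up), about 0.2 kg, with 3 x 6 tube places seen as dark round marks on top and four or five grey-capped vials whose caps stand 9 mm above its top. It starts upright on the table. (The much larger block racks at the far sides of the table are surroundings.) Grip it across its 54 mm width.
- rack_white_mid (a point): Centre of the white tube rack, half-way up (30 mm over its underside). A loose solid white plastic block 104 mm long (its x axis), 54 mm wide (y) and 60 mm high (z, up), about 0.2 kg, with 3 x 6 tube places seen as dark round marks on top and four or five grey-capped vials whose caps stand 9 mm above its top. It starts upright on the table. (The much larger block racks at the far sides of the table are surroundings.) Grip it across its 54 mm width.
- rack_yellow_mid (a point): Centre of the yellow tube rack, half-way up (30 mm over its underside). A loose solid yellow plastic block 104 mm long (its x axis), 54 mm wide (y) and 60 mm high (z, up), about 0.2 kg, with 3 x 6 tube places seen as dark round marks on top and four or five grey-capped vials whose caps stand 9 mm above its top. It starts upright on the table. (The much larger block racks at the far sides of the table are surroundings.) Grip it across its 54 mm width.
- tray_green: Carrier tray for the green rack, fixed to the table: a grey tray, 128 mm (its x) by 78 mm (y) outside, with a green mat on its floor and a green flag plate at its +x end. Origin at the centre of its underside, on the table; z up. The floor is 5 mm over the table; the room inside the rim is 120 x 70 mm (8 mm to spare all round a rack); the rim is 4 mm thick and its top 12 mm over the table; the flag plate is 62 mm wide, 3 mm thick, and its top 21 mm over the table.
- tray_blue: Carrier tray for the blue rack, fixed to the table: a grey tray, 128 mm (its x) by 78 mm (y) outside, with a blue mat on its floor and a blue flag plate at its +x end. Origin at the centre of its underside, on the table; z up. The floor is 5 mm over the table; the room inside the rim is 120 x 70 mm (8 mm to spare all round a rack); the rim is 4 mm thick and its top 12 mm over the table; the flag plate is 62 mm wide, 3 mm thick, and its top 21 mm over the table.
- tray_white: Carrier tray for the white rack, fixed to the table: a grey tray, 128 mm (its x) by 78 mm (y) outside, with a white mat on its floor and a white flag plate at its +x end. Origin at the centre of its underside, on the table; z up. The floor is 5 mm over the table; the room inside the rim is 120 x 70 mm (8 mm to spare all round a rack); the rim is 4 mm thick and its top 12 mm over the table; the flag plate is 62 mm wide, 3 mm thick, and its top 21 mm over the table.
- tray_yellow: Carrier tray for the yellow rack, fixed to the table: a grey tray, 128 mm (its x) by 78 mm (y) outside, with a yellow mat on its floor and a yellow flag plate at its +x end. Origin at the centre of its underside, on the table; z up. The floor is 5 mm over the table; the room inside the rim is 120 x 70 mm (8 mm to spare all round a rack); the rim is 4 mm thick and its top 12 mm over the table; the flag plate is 62 mm wide, 3 mm thick, and its top 21 mm over the table.
- analyser_rack_mid (a point): Bystander: loose grey five-place analyser rack, 118 mm long (x), 30 mm wide (y), 60 mm high, with four white-capped tubes reaching 97 mm over the table. The point is its centre, 30 mm over its underside. Not to be moved.
- reagent_mid (a point): Bystander: loose amber reagent bottle with a black cap, 60 mm across, 115 mm high, standing upright. The point is on its axis, 57.5 mm over its underside. Not to be moved.
There are look-alikes about, which are no part of the job. Leave any red look-alike of the tray_yellow alone. What is shaped like the tray_blue but red is not meant.

How it is judged:
By the outcome, as a careful person would: the job done as asked, in the order asked, and still so for the second after the job is handed in, with the robot touching nothing.
It also fails if it takes over 122 s, if anything falls off the work surface, if the arm or the gripper's body presses on something with over 40 N, if the wrist force passes 120 N, or if a joint passes its speed limit or range.

ROBOT

A 6-joint arm with a two-finger parallel gripper is mounted at the origin on the work surface. World frame = base frame: x ahead of the robot, y to its left, z up, the work surface at z = 0. Lengths are in m, angles in degrees, forces in N, time in s.
With the tool pointing down it reaches from about 0.25 to 0.725 m from the base axis. Payload 4 kg.
Tool frame: the origin (TCP) lies midway between the tips of the shut fingers; the grasp point (between the pads) lies 19 mm behind it; z points along the fingers, y is the line along which they close (so a half turn about z gives the same grasp; the last joint's range is limited). The gripper opens to 85 mm and grips with 20 to 120 N. Pads are 22 mm wide; open, the fingers measure 114 mm over their backs; the gripper's body (76 mm by 85 mm) begins 54 mm behind the grasp point. The pads swing forward as they close: fully open they stand 13 mm farther back than shut.
Start: joints at [0, 13.785, 0.286, 76.501, 0, 90], TCP at [0.5, -0, 0.205] pointing down, gripper open.
Joint ranges: [-155.79, 155.79], [-60.16, 107.12], [-62.33, 73.08], [-114, 123.19], [-81.49, 82.49], [-180, 180]. Speed limits (degrees/s): [159.86, 159.86, 180, 180, 180, 180].

INTERFACE

Orientations are given as a 3x3 rotation matrix whose columns are the frame's x, y, z axes.
In Python, from bench import ctrl gives the robot as it stands. The module is installed in compiled form; this text tells all that it offers.
- The arm moves only by the tool send_rows, never from a script. Its argument "series" is one flat list of numbers, 6 for each row, row after row: the shift along the tool's x, y, z in units of 0.5 m (1.0 is 0.5 m), then the turn, a rotation vector about the tool's x, y, z in units of 90 degrees (1.0 is 90 degrees). A call has 1 to 12 rows; each row is the pose to reach, as a shift and turn from the pose commanded when the call began, along the tool's axes at that moment; what a row does not reach only later rows make up. A row lasts 1/10 s, in which the tool goes at most 50 mm and 8.59 degrees, less where a joint would pass 70% of its speed; a pose out of reach is approached as far as the arm can. A call with a number of a shift or a turn outside -1 to 1 is refused whole. A call with a gripper value outside its range is refused whole. "gripper" is the gripper's target within -1 to 1 (fully open at 1, half-way at 0, shut at -1), set as the call begins (left out, the last holds). The fingers move at their own pace and stop on an object; "grip_force" is the grip in N (left out, the last holds). Time passes only in rows, so rows that repeat a pose let the fingers close. It gives the time, the measured TCP pose, the force, the opening and the grip force at its end, in the units of the state.
- ctrl.observe(): the state, without advancing time (a new reading comes with each control period).
- ctrl.capture(name): name is "scene" or "side" or "wrist"; returns (picture, depth): 480x640x3 uint8, red, green, blue; 480x640 float32, m along the optical axis (not along the pixel's ray), 0 where there is no reading.
- ctrl.calibration(name): a dict with "fx", "fy", "cx", "cy" (pixels), "R" (3x3) and "t" (3): a world point X has camera coordinates R X + t. Camera axes: x right, y down, z forward; pixel columns grow to the right and rows downward; lengths in m; the calibration is good to about 2 mm. The wrist camera is an equidistant fisheye: a pixel r from the principal point sees the ray r / f radians off the axis. A picture is of the moment at which its call begins: read the wrist's pose just before it. calibration takes no time and is no camera call; for the wrist camera it gives the pose at the moment of the call.
- ctrl.finish_job(): hands the job in; it is judged then, once.
The state is a dict: "clock": time; "q": joint angles; "qvel": joint speeds; "tau": joint torques, N m; "position": TCP position; "tcp_rot": TCP orientation; "wrist_force": force on the tool from outside, world axes, zero at the start; "moment": the same for the moment, N m; "finger_gap": finger opening in m; "grasp_force": force on a finger pad.
Only numpy, scipy, OpenCV 4.12 (cv2) and the standard library are available. Lean on these libraries where they do the work, as an engineer would, in place of code of your own. Each camera call takes 0.05 s, during which the arm holds its last target. There are 200 camera calls.

## Working session

There is one attempt and no reset: what is moved stays moved. The work goes in short steps, Python scripts to look and compute and a tool call to move; the robot and the scene stay as the last step left them, time stands still between calls to the robot, and variables do not carry over. Pictures are saved under pics/ and viewed, at most 14 in all, crops included, and the job is handed in when it is done.

Besides the shell and the picture viewer there is one more tool, called as a command line: name --argument value ..., lists and objects as JSON in quotes. send_rows: Moves the arm, as the interface text tells. Shifts and turns lie within -1 to 1; 1 stands for 0.5 m of shift or 90 degrees of turn. Its arguments: {"type":"object","properties":{"series":{"type":"array"},"gripper":{"type":"number"},"grip_force":{"type":"number"}},"required":["series"]}

```bash
mkdir -p pics
python3 - <<'E'
from bench import ctrl
import cv2,numpy as np
for n in ("scene","side"):
    p,d=ctrl.capture(n); cv2.imwrite(f"pics/{n}0.png",p[:,:,::-1]); np.savez(f"pics/{n}0.npz",p=p,d=d)
    c=ctrl.calibration(n); print(n,{k:np.round(v,3).tolist() for k,v in c.items()})
s=ctrl.observe(); print({k:np.round(v,3).tolist() for k,v in s.items()})
E
```

```text
scene {'fx': 504.016, 'fy': 504.016, 'cx': 323.056, 'cy': 234.969, 'R': [[-0.7, 0.714, 0.002], [0.597, 0.587, -0.547], [-0.392, -0.382, -0.837]], 't': [0.335, -0.224, 1.511]}
side {'fx': 535.739, 'fy': 535.739, 'cx': 317.261, 'cy': 245.195, 'R': [[-0.973, -0.23, 0.012], [-0.179, 0.721, -0.669], [0.145, -0.653, -0.743]], 't': [0.422, 0.143, 1.427]}
{'clock': 0.1, 'q': [0.001, 13.828, 0.224, 76.501, 0.001, 90.001], 'qvel': [-0.075, -0.138, 0.172, -0.07, -0.045, -0.088], 'tau': [-0.0, -37.314, 25.301, 0.011, 0.0, -0.0], 'position': [0.499, 0.0, 0.204], 'tcp_rot': [[-0.0, 1.0, -0.002], [1.0, 0.0, 0.0], [0.0, -0.002, -1.0]], 'wrist_force': [-0.019, -0.845, -0.295], 'moment': [-0.0, -0.038, -0.025], 'grasp_force': 0.0, 'finger_gap': 0.085}
```

View pics/scene0.png

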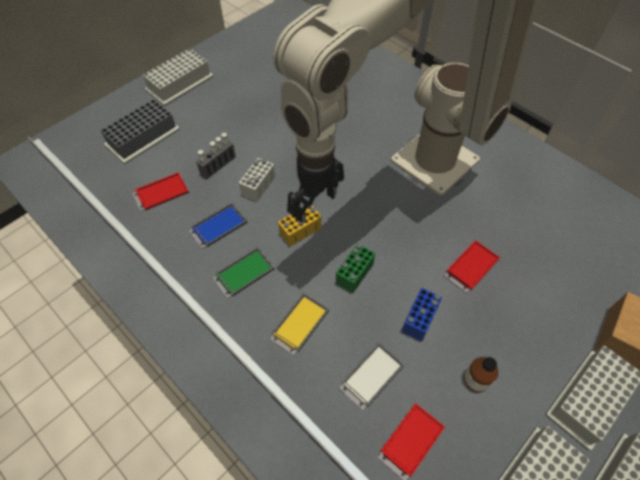

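View pics/side0.png

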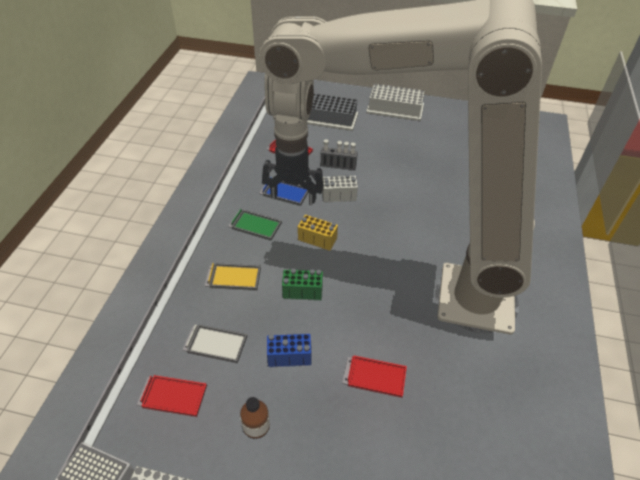

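The scene view shows racks: white (257,178), yellow (300,226, half hidden), green (355,268), blue (422,314). Trays: blue (219,225), green (245,272), yellow (300,324), white (372,376). The red trays are decoys, the grey analyser rack is at (215,155) and the bottle at (481,373). Next I measure them from the depth.

```bash
cat > h.py <<'E'
import cv2,numpy as np
def cloud(d,c):
    v,u=np.mgrid[:480,:640]
    P=np.stack([(u-c['cx'])/c['fx']*d,(v-c['cy'])/c['fy']*d,d],-1)
    X=(P-np.array(c['t']))@np.array(c['R'])
    X[d<=0]=np.nan
    return X
def rect(pts):
    (x,y),(w,h),a=cv2.minAreaRect((pts[:,:2]*1000).astype(np.float32))
    if w<h: w,h,a=h,w,a+90
    a=(a+90)%180-90
    return round(x,1),round(y,1),round(w,1),round(h,1),round(a,1)
def masks(p):
    hsv=cv2.cvtColor(p,cv2.COLOR_RGB2HSV).astype(int);H,S,V=hsv[...,0],hsv[...,1],hsv[...,2]
    return dict(green=(S>90)&(H>45)&(H<85),blue=(S>90)&(H>95)&(H<130),yellow=(S>90)&(H>15)&(H<35),white=(S<60)&(V>120))
E
cat > m.py <<'E'
from bench import ctrl
from h import *
for n in ("scene","side"):
    f=np.load(f"pics/{n}0.npz"); X=cloud(f['d'],ctrl.calibration(n)); z=X[...,2]
    ws=(X[...,0]>.2)&(X[...,0]<.85)&(abs(X[...,1])<.6)
    for name,m in masks(f['p']).items():
        for kind,lo,hi in (("tray",-.004,.016),("rack",.05,.068)):
            mm=(m&ws&(z>lo)&(z<hi)).astype(np.uint8)
            if kind=="rack": mm=cv2.morphologyEx(mm,cv2.MORPH_CLOSE,np.ones((3,3)))*(ws&(z>lo)&(z<hi))
            k,l,st,ce=cv2.connectedComponentsWithStats(mm.astype(np.uint8))
            for i in range(1,k):
                if st[i,4]>120: print(n,name,kind,st[i,4],ce[i].round(),rect(X[l==i]),"z",np.median(z[l==i]).round(4))
    # any object points above table
    mm=(ws&(z>.03)&(z<.13)).astype(np.uint8); k,l,st,ce=cv2.connectedComponentsWithStats(mm)
    for i in range(1,k):
        if st[i,4]>120: print(n,"obj",st[i,4],ce[i].round(),rect(X[l==i]),z[l==i].max().round(3))
E
python3 m.py
```

```text
scene green tray 983 [245. 271.] (648.1, -113.7, 115.9, 71.2, -8.0) z 0.006
scene green rack 667 [356. 265.] (456.2, 91.5, 102.6, 53.7, 10.9) z 0.0602
scene blue tray 871 [219. 224.] (601.5, -274.5, 119.8, 74.6, -8.1) z 0.0063
scene blue rack 848 [423. 311.] (436.8, 289.0, 105.2, 53.7, 16.1) z 0.0601
scene yellow tray 1340 [300. 322.] (646.9, 88.9, 128.6, 73.3, 8.3) z 0.0059
scene yellow rack 516 [299. 222.] (460.7, -104.1, 103.0, 58.1, -11.3) z 0.0601
scene white tray 3149 [235. 346.] (795.2, -81.5, 1035.4, 20.8, 89.9) z 0.0059
scene white tray 1715 [370. 377.] (627.0, 297.7, 139.2, 72.6, -0.4) z 0.0054
scene white tray 181 [393. 467.] (736.1, 455.8, 71.5, 11.9, -85.4) z 0.0034
scene white rack 485 [256. 173.] (435.0, -301.8, 107.0, 56.2, 15.3) z 0.061
scene obj 753 [215. 153.] (468.0, -443.2, 121.9, 36.5, 0.7) 0.105
scene obj 806 [257. 176.] (435.6, -300.8, 108.2, 57.1, 17.3) 0.078
scene obj 751 [300. 223.] (459.7, -103.6, 104.9, 59.4, -10.1) 0.074
scene obj 977 [355. 265.] (454.1, 90.3, 107.0, 55.3, 10.6) 0.074
scene obj 1052 [422. 312.] (436.4, 289.0, 106.1, 53.9, 16.1) 0.073
sce
[... 1031 characters left out ...]
0.0062
side white tray 4263 [240. 455.] (481.6, 513.9, 307.2, 172.6, -0.1) z 0.0006
side white tray 147 [191. 432.] (593.6, 520.1, 63.9, 44.0, -19.8) z 0.0005
side white tray 694 [364. 447.] (231.3, 459.9, 131.5, 62.4, -90.0) z 0.0004
side white rack 357 [341. 183.] (434.1, -301.8, 103.7, 63.3, 19.6) z 0.0611
side obj 618 [339. 153.] (467.1, -445.0, 117.5, 41.3, 4.2) 0.103
side obj 637 [340. 186.] (434.3, -301.7, 105.2, 63.3, 19.6) 0.075
side obj 782 [318. 229.] (457.4, -103.9, 105.4, 60.3, -9.5) 0.074
side obj 940 [302. 282.] (452.8, 90.3, 104.0, 59.6, 10.4) 0.075
side obj 1157 [289. 347.] (434.8, 288.6, 103.9, 58.4, 16.3) 0.075
side obj 842 [254. 416.] (458.3, 476.0, 60.5, 54.2, 29.7) 0.12
```

```bash
cat >> h.py <<'E'
def wcloud(d,c):
    v,u=np.mgrid[:480,:640].astype(float)
    x=(u-c['cx'])/c['fx'];y=(v-c['cy'])/c['fy'];r=np.hypot(x,y)+1e-9
    s=np.tan(np.minimum(r,1.5))/r*d
    X=(np.stack([x*s,y*s,d],-1)-np.array(c['t']))@np.array(c['R'])
    X[(d<=0)|(r>1.35)]=np.nan
    return X
E
cat > w.py <<'E'
import sys
from bench import ctrl
from h import *
n=sys.argv[1]; c=ctrl.calibration("wrist"); p,d=ctrl.capture("wrist"); cv2.imwrite(f"pics/{n}.png",p[:,:,::-1])
X=wcloud(d,c); z=X[...,2]; np.savez(f"pics/{n}.npz",p=p,X=X)
ws=(X[...,0]>.2)&(X[...,0]<.85)&(abs(X[...,1])<.6)
for name,m in masks(p).items():
    for kind,lo,hi in (("mat",-.002,.0085),("rack",.05,.069)):
        mm=(m&ws&(z>lo)&(z<hi)).astype(np.uint8)
        k,l,st,ce=cv2.connectedComponentsWithStats(mm)
        for i in range(1,k):
            if st[i,4]>300 and (st[i,2]<400): print(name,kind,st[i,4],ce[i].round(),rect(X[l==i]),"z",np.median(z[l==i]).round(4))
s=ctrl.observe(); print(s['clock'],np.round(s['position'],4),np.round(s['q'],1), "yaw tool y",np.degrees(np.arctan2(s['tcp_rot'][1][1],s['tcp_rot'][0][1])).round(2))
E
python3 w.py w1
```

```text
green mat 3102 [445. 293.] (646.4, -112.5, 115.3, 65.5, -6.9) z 0.0066
green rack 6425 [268. 106.] (453.1, 90.9, 103.6, 54.0, 11.1) z 0.061
yellow mat 6411 [458. 118.] (643.1, 88.9, 117.5, 66.2, 9.9) z 0.0066
yellow rack 4970 [280. 314.] (458.7, -102.9, 104.5, 55.5, -10.0) z 0.061
white mat 1856 [593. 169.] (843.8, 36.7, 463.0, 12.4, -90.0) z 0.0013
white mat 1082 [141. 429.] (226.4, -358.0, 124.0, 52.8, -89.9) z 0.0009
white mat 1416 [500. 432.] (776.1, -361.5, 134.8, 67.1, -89.2) z 0.0018
0.15 [0.4995 0.     0.2042] [ 0.  13.8  0.2 76.5  0.  90. ] yaw tool y 0.0
```

View pics/w1.png

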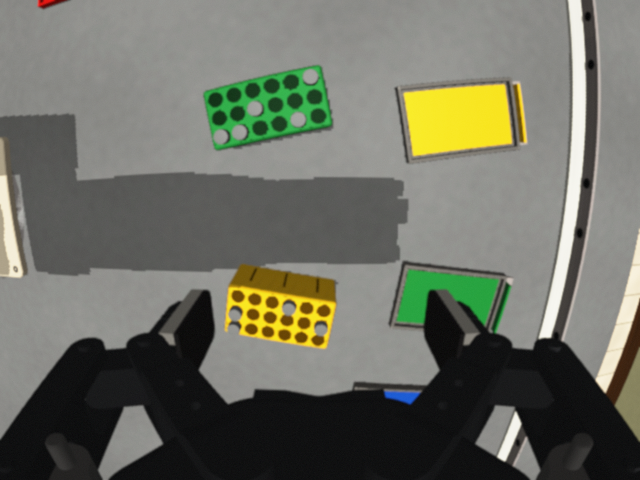

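The wrist view shows green rack (267,107), yellow rack (280,313), yellow tray (458,120) and green tray (448,295), and the measured sizes and heights match. Moving over the green rack.

send_rows --series '[0.06,-0.03,0.05,0,0,-0.09,0.12,-0.06,0.1,0,0,-0.18,0.18,-0.09,0.15,0,0,-0.27,0.182,-0.093,0.15,0,0,-0.36,0.182,-0.093,0.15,0,0,-0.45,0.182,-0.093,0.15,0,0,-0.54,0.182,-0.093,0.15,0,0,-0.63,0.182,-0.093,0.15,0,0,-0.72,0.182,-0.093,0.15,0,0,-0.81,0.182,-0.093,0.15,0,0,-0.9,0.182,-0.093,0.15,0,0,-0.98,0.182,-0.093,0.15,0,0,-1.0]' --gripper 1 --grip_force 40

```text
clock: 1.35
position: [0.4532, 0.0909, 0.1296]
tcp_rot: [[-1.0, -0.003, -0.001], [-0.003, 1.0, -0.0], [0.001, -0.0, -1.0]]
wrist_force: [0.4, -0.4, -0.0]
finger_gap: 0.0855
grasp_force: 0.0
```

send_rows --series '[0,0,0.0,0,0,-0.08,0,0,0.04,0,0,-0.122,0,0,0.08,0,0,-0.122,0,0,0.12,0,0,-0.122,0,0,0.16,0,0,-0.122,0,0,0.19,0,0,-0.122,0,0,0.21,0,0,-0.122,0,0,0.215,0,0,-0.122,0,0,0.215,0,0,-0.122]'

```text
clock: 2.25
position: [0.4533, 0.091, 0.0223]
tcp_rot: [[-0.982, -0.19, -0.001], [-0.19, 0.982, -0.0], [0.001, -0.0, -1.0]]
wrist_force: [0.7, 0.5, 0.0]
finger_gap: 0.0854
grasp_force: 0.0
```

send_rows --series '[0,0,0,0,0,0,0,0,0,0,0,0,0,0,0,0,0,0,0,0,0,0,0,0,0,0,0,0,0,0,0,0,0,0,0,0,0,0,0,0,0,0,0,0,0,0,0,0]' --gripper -1

```text
clock: 3.05
position: [0.4544, 0.091, 0.0235]
tcp_rot: [[-0.982, -0.19, 0.002], [-0.19, 0.982, 0.0], [-0.002, -0.0, -1.0]]
wrist_force: [-0.9, -1.2, 6.4]
finger_gap: 0.053
grasp_force: 41.9
```

send_rows --series '[0,0,-0.05,0,0,0,0,0,-0.1,0,0,0,-0.03,-0.047,-0.13,0,0,0.02,-0.075,-0.118,-0.13,0,0,0.05,-0.12,-0.188,-0.13,0,0,0.08,-0.165,-0.258,-0.13,0,0,0.11,-0.21,-0.328,-0.13,0,0,0.14,-0.25,-0.39,-0.13,0,0,0.17,-0.28,-0.44,-0.13,0,0,0.19,-0.302,-0.473,-0.13,0,0,0.2,-0.302,-0.473,-0.13,0,0,0.2,-0.302,-0.473,-0.13,0,0,0.2]'

```text
clock: 4.25
position: [0.646, -0.1123, 0.0864]
tcp_rot: [[-0.992, 0.123, -0.002], [0.123, 0.992, 0.001], [0.002, 0.001, -1.0]]
wrist_force: [-0.4, -0.1, -0.9]
finger_gap: 0.0526
grasp_force: 43.3
```

```bash
cat > g.py <<'E'
# usage: x y a [z]  (mm, deg of long axis): shift and turn in tool axes and units
import sys
from bench import ctrl
import numpy as np
s=ctrl.observe(); p=np.array(s['position']);R=np.array(s['tcp_rot'])
x,y,a=map(float,sys.argv[1:4]); z=float(sys.argv[4]) if len(sys.argv)>4 else p[2]*1000
d=np.array([x,y,z])/1000-p; yaw=np.degrees(np.arctan2(R[1,1],R[0,1]))
print(s['clock'],"pos",p.round(4),"yaw",yaw.round(2),"q",np.round(s['q'],1),"grasp",np.round(s['grasp_force']),"gap",np.round(s['finger_gap'],4))
print("shift",(R.T@d/.5).round(4),"turn z",((yaw-(a+90)+180)%360-180).round(1),"deg",(((yaw-(a+90)+180)%360-180)/90).round(4))
E
python3 w.py w2; python3 g.py 646.4 -112.5 -6.9 28
```

```text
green mat 1203 [317. 158.] (593.7, -105.9, 63.6, 8.4, 82.7) z 0.0065
blue mat 9464 [105. 198.] (599.9, -274.3, 115.6, 66.0, -7.2) z 0.0065
yellow mat 8243 [564. 196.] (642.4, 90.2, 116.5, 67.1, 10.2) z 0.0064
yellow rack 1878 [289.   9.] (505.9, -111.4, 53.9, 11.0, 82.5) z 0.0602
white mat 60756 [118. 187.] (653.4, -317.9, 467.5, 275.5, -24.3) z 0.0011
white mat 71886 [508. 161.] (638.1, 73.7, 350.8, 291.2, 1.7) z 0.001
white mat 614 [ 93. 192.] (599.4, -276.0, 120.6, 67.9, -7.2) z 0.006
white mat 549 [252. 369.] (756.1, -182.8, 65.0, 13.5, -9.3) z 0.0011
white mat 553 [385. 369.] (768.2, -69.0, 60.9, 13.3, -6.4) z 0.0011
white mat 538 [183. 407.] (796.5, -262.8, 38.2, 25.8, 89.9) z 0.007
white rack 2290 [23. 30.] (457.9, -290.5, 59.9, 54.1, 11.2) z 0.0608
4.3 [ 0.6458 -0.1118  0.0867] [-9.8 35.3 15.5 70.3  0.  -2.8] yaw tool y 83.0
4.3 pos [ 0.6458 -0.1118  0.0867] yaw 83.0 q [-9.8 35.3 15.5 70.3  0.  -2.8] grasp 43.0 gap 0.0525
shift [-0.0017 -0.0013  0.1173] turn z -0.1 deg -0.0011
```

View pics/w2.png

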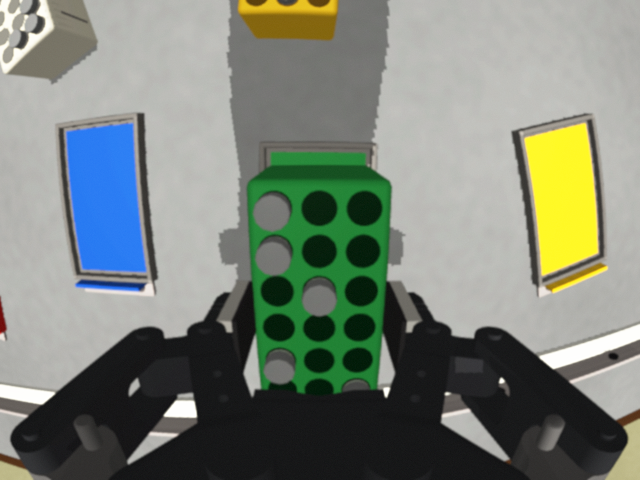

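Green rack is centred over its tray; the near mat strip at (317,158) is where it should be. The blue tray is also measured now. Lowering.

send_rows --series '[-0.001,-0.001,0.03,0,0,0,-0.001,-0.001,0.06,0,0,0,-0.001,-0.001,0.085,0,0,0,-0.001,-0.001,0.1,0,0,0,-0.001,-0.001,0.108,0,0,0,-0.001,-0.001,0.112,0,0,0,-0.001,-0.001,0.114,0,0,0,-0.001,-0.001,0.116,0,0,0,-0.001,-0.001,0.116,0,0,0]'

```text
clock: 5.2
position: [0.6475, -0.1131, 0.0298]
tcp_rot: [[-0.992, 0.122, 0.001], [0.122, 0.992, -0.0], [-0.001, -0.0, -1.0]]
wrist_force: [-0.4, -0.3, -1.8]
finger_gap: 0.0522
grasp_force: 43.3
```

send_rows --series '[0,0,0.001,0,0,0,0,0,0.002,0,0,0,0,0,0.003,0,0,0,0,0,0.003,0,0,0]'

```text
clock: 5.6
position: [0.6474, -0.1131, 0.0286]
tcp_rot: [[-0.992, 0.122, 0.001], [0.122, 0.992, -0.0], [-0.001, -0.0, -1.0]]
wrist_force: [-0.9, 0.7, 2.9]
finger_gap: 0.0526
grasp_force: 43.7
```

Touched down (2.9 N). Release, then rise and move toward the blue rack.

send_rows --series '[0,0,0,0,0,0,0,0,0,0,0,0,0,0,0,0,0,0,0,0,0,0,0,0,0,0,0,0,0,0,0,0,-0.04,0,0,0,0,0,-0.08,0,0,0,0,0,-0.13,0,0,0,0,0,-0.19,0,0,0,0,0,-0.19,0,0,0]' --gripper 1

```text
clock: 6.6
position: [0.6505, -0.1135, 0.1283]
tcp_rot: [[-0.992, 0.122, 0.009], [0.122, 0.993, -0.002], [-0.01, -0.0, -1.0]]
wrist_force: [0.4, 0.3, 1.5]
finger_gap: 0.0853
grasp_force: 0.0
```

```bash
python3 w.py w3|grep -E "green|blue|\["|grep -v white; python3 g.py 435.5 288.8 16.3 123
```

```text
green mat 605 [319. 145.] (593.6, -106.3, 63.5, 8.6, 82.3) z 0.0065
green rack 10355 [321. 225.] (645.3, -112.5, 103.0, 53.6, -7.0) z 0.0661
blue mat 7991 [130. 183.] (599.6, -274.3, 115.2, 66.4, -7.3) z 0.0065
yellow mat 7151 [539. 182.] (642.4, 89.8, 116.7, 67.3, 10.0) z 0.0065
yellow rack 2146 [295.  15.] (501.0, -110.9, 53.8, 19.4, 81.3) z 0.0607
6.65 [ 0.6493 -0.1133  0.1259] [-9.9 34.  19.2 74.8  0.  -2.9] yaw tool y 82.98
6.65 pos [ 0.6493 -0.1133  0.1259] yaw 82.98 q [-9.9 34.  19.2 74.8  0.  -2.9] grasp 0.0 gap 0.0853
shift [0.5227 0.7459 0.0024] turn z -23.3 deg -0.2591
```

Green sits centred in its tray, with its top at 65 mm. On to blue.

send_rows --series '[0.03,0.043,0,0,0,-0.015,0.08,0.114,0,0,0,-0.04,0.13,0.186,0,0,0,-0.065,0.18,0.257,0,0,0,-0.09,0.23,0.328,0,0,0,-0.115,0.28,0.4,0,0,0,-0.14,0.33,0.471,0,0,0,-0.165,0.38,0.542,0,0,0,-0.19,0.43,0.614,0,0,0,-0.215,0.48,0.685,0,0,0,-0.24,0.51,0.728,0,0,0,-0.259,0.523,0.746,0,0,0,-0.259]'

```text
clock: 7.85
position: [0.4312, 0.2909, 0.1217]
tcp_rot: [[-0.959, -0.284, -0.002], [-0.284, 0.959, -0.001], [0.002, -0.0, -1.0]]
wrist_force: [0.6, 0.3, 0.5]
finger_gap: 0.0856
grasp_force: 0.0
```

```bash
python3 w.py w4|grep -E "blue|white|\["; python3 g.py 435.5 288.8 16.3 22
```

```text
blue rack 10705 [313. 238.] (434.1, 289.9, 102.9, 53.6, 16.4) z 0.0611
yellow mat 1489 [ 75. 325.] (619.3, 83.1, 66.7, 65.4, -79.7) z 0.0067
white mat 2764 [276. 373.] (594.5, 298.8, 70.9, 69.4, 1.5) z 0.0066
white mat 1904 [133. 435.] (755.6, 154.7, 127.1, 58.4, -16.4) z 0.0015
white mat 1290 [499. 429.] (618.7, 572.3, 83.1, 55.3, 0.5) z 0.0011
white rack 312 [511. 308.] (442.6, 459.3, 52.0, 16.2, -46.8) z 0.0537
7.9 [0.4311 0.2913 0.1218] [34.  19.1 -5.3 65.8  0.1 17.5] yaw tool y 106.48
7.9 pos [0.4311 0.2913 0.1218] yaw 106.48 q [34.  19.1 -5.3 65.8  0.1 17.5] grasp 0.0 gap 0.0854
shift [-0.0073 -0.0073  0.1997] turn z 0.2 deg 0.002
```

send_rows --series '[-0.005,-0.0045,0.02,0,0,0.002,-0.005,-0.0045,0.06,0,0,0.002,-0.005,-0.0045,0.1,0,0,0.002,-0.005,-0.0045,0.14,0,0,0.002,-0.005,-0.0045,0.17,0,0,0.002,-0.005,-0.0045,0.19,0,0,0.002,-0.005,-0.0045,0.2,0,0,0.002,-0.005,-0.0045,0.2,0,0,0.002]'

```text
clock: 8.7
position: [0.4363, 0.2867, 0.0221]
tcp_rot: [[-0.961, -0.276, -0.001], [-0.276, 0.961, -0.001], [0.001, -0.001, -1.0]]
wrist_force: [-0.0, 0.3, -0.0]
finger_gap: 0.0855
grasp_force: 0.0
```

send_rows --series '[0,0,0,0,0,0,0,0,0,0,0,0,0,0,0,0,0,0,0,0,0,0,0,0,0,0,0,0,0,0,0,0,0,0,0,0,0,0,0,0,0,0,0,0,0,0,0,0]' --gripper -1

```text
clock: 9.5
position: [0.4371, 0.2885, 0.0241]
tcp_rot: [[-0.961, -0.278, 0.002], [-0.278, 0.961, 0.001], [-0.002, 0.001, -1.0]]
wrist_force: [-1.2, 0.4, 5.6]
finger_gap: 0.0526
grasp_force: 41.9
```

```bash
python3 g.py 599.7 -274.3 -7.2 98
```

```text
9.5 pos [0.4371 0.2885 0.0241] yaw 106.13 q [ 33.4  24.9 -12.7  52.2   0.   17.3] grasp 42.0 gap 0.0526
shift [-1.0000e-04 -1.1715e+00 -1.4870e-01] turn z 23.3 deg 0.2592
```

send_rows --series '[0,0,-0.05,0,0,0,0,0,-0.12,0,0,0,0,-0.03,-0.18,0,0,0.01,0,-0.09,-0.2,0,0,0.03,0,-0.16,-0.2,0,0,0.05,0,-0.24,-0.2,0,0,0.06,0,-0.32,-0.2,0,0,0.08,0,-0.4,-0.2,0,0,0.1,0,-0.48,-0.2,0,0,0.12,0,-0.56,-0.2,0,0,0.14,0,-0.64,-0.2,0,0,0.15,0,-0.7,-0.2,0,0,0.15]'

```text
clock: 10.7
position: [0.5333, -0.0509, 0.1223]
tcp_rot: [[-0.999, -0.044, -0.001], [-0.044, 0.999, -0.001], [0.001, -0.0, -1.0]]
wrist_force: [0.5, -0.3, -1.5]
finger_gap: 0.0525
grasp_force: 43.4
```

```bash
python3 g.py 602.2 -274.6 -7.2 123
```

```text
10.7 pos [ 0.5333 -0.0509  0.1223] yaw 92.52 q [-5.4 20.6 -2.8 66.6 -0.  -7.9] grasp 43.0 gap 0.0525
shift [-0.1181 -0.4531 -0.0012] turn z 9.7 deg 0.108
```

send_rows --series '[-0.018,-0.07,0,0,0,0.015,-0.036,-0.14,0,0,0,0.03,-0.055,-0.21,0,0,0,0.05,-0.073,-0.28,0,0,0,0.065,-0.092,-0.35,0,0,0,0.085,-0.105,-0.41,0,0,0,0.1,-0.118,-0.44,0,0,0,0.108,-0.118,-0.453,0,0,0,0.108,-0.118,-0.453,0,0,0,0.108,-0.118,-0.453,0,0,0,0.108]'

```text
clock: 11.7
position: [0.602, -0.271, 0.1224]
tcp_rot: [[-0.992, 0.123, -0.001], [0.123, 0.992, 0.001], [0.001, 0.001, -1.0]]
wrist_force: [-0.6, 1.0, -1.5]
finger_gap: 0.0528
grasp_force: 43.4
```

```bash
python3 w.py w5|grep -E "blue|green|rack"; python3 g.py 602.2 -274.6 -7.2 29.1
```

```text
green mat 1268 [484. 230.] (645.9, -113.4, 114.5, 65.0, -7.7) z 0.0065
green rack 6974 [529. 265.] (645.1, -113.3, 104.0, 54.7, -6.7) z 0.0659
blue mat 1442 [314. 155.] (549.2, -267.3, 64.2, 13.6, 83.5) z 0.0065
yellow rack 5398 [525.  42.] (474.2, -106.6, 72.5, 55.1, -10.1) z 0.0608
white rack 5143 [249.  34.] (453.7, -295.5, 65.6, 54.3, 17.5) z 0.061
white rack 3136 [65. 97.] (467.9, -444.6, 117.8, 30.7, 3.7) z 0.0611
11.75 pos [ 0.6022 -0.2708  0.1227] yaw 82.96 q [-24.2  34.6  19.8  75.2   0.  -17.2] grasp 43.0 gap 0.0529
shift [-0.0011 -0.0076  0.1872] turn z 0.2 deg 0.0018
```

send_rows --series '[-0.001,-0.007,0.03,0,0,0.002,-0.001,-0.007,0.07,0,0,0.002,-0.001,-0.007,0.11,0,0,0.002,-0.001,-0.007,0.14,0,0,0.002,-0.001,-0.007,0.16,0,0,0.002,-0.001,-0.007,0.172,0,0,0.002,-0.001,-0.007,0.178,0,0,0.002,-0.001,-0.007,0.182,0,0,0.002,-0.001,-0.007,0.184,0,0,0.002,-0.001,-0.007,0.185,0,0,0.002,-0.001,-0.007,0.186,0,0,0.002,-0.001,-0.007,0.187,0,0,0.002]'

```text
clock: 12.95
position: [0.6029, -0.2758, 0.0297]
tcp_rot: [[-0.992, 0.127, 0.001], [0.127, 0.992, -0.0], [-0.001, -0.0, -1.0]]
wrist_force: [0.8, 0.0, -1.3]
finger_gap: 0.0524
grasp_force: 43.4
```

send_rows --series '[0,0,0.001,0,0,0,0,0,0.002,0,0,0,0,0,0.002,0,0,0]'

```text
clock: 13.25
position: [0.6028, -0.2757, 0.0292]
tcp_rot: [[-0.992, 0.127, 0.001], [0.127, 0.992, -0.0], [-0.001, -0.0, -1.0]]
wrist_force: [-0.8, 1.0, 3.3]
finger_gap: 0.053
grasp_force: 43.9
```

send_rows --series '[0,0,0,0,0,0,0,0,0,0,0,0,0,0,0,0,0,0,0,0,0,0,0,0,0,0,0,0,0,0,0,0,-0.04,0,0,0,0,0,-0.08,0,0,0,0,0,-0.13,0,0,0,0,0,-0.19,0,0,0,0,0,-0.19,0,0,0,0,0,-0.19,0,0,0]' --gripper 1

```text
clock: 14.35
position: [0.6034, -0.2759, 0.1244]
tcp_rot: [[-0.992, 0.127, 0.002], [0.127, 0.992, -0.001], [-0.002, -0.001, -1.0]]
wrist_force: [-0.1, 0.2, -0.3]
finger_gap: 0.0852
grasp_force: 0.0
```

```bash
python3 w.py w6|grep -E "blue|rack"; python3 g.py 434.6 -301.8 17.4 123
```

```text
green rack 6945 [533. 261.] (644.9, -113.5, 103.4, 54.7, -6.9) z 0.0659
blue mat 838 [320. 148.] (548.4, -267.1, 64.7, 13.1, 81.4) z 0.0064
blue rack 11131 [319. 231.] (600.4, -274.2, 103.5, 54.2, -7.1) z 0.0661
yellow rack 5125 [529.  41.] (475.2, -107.2, 70.2, 55.2, -9.3) z 0.0608
white rack 4645 [254.  32.] (454.8, -295.1, 63.0, 54.5, 17.1) z 0.0609
white rack 2652 [70. 95.] (467.5, -444.7, 118.1, 30.2, 3.3) z 0.0611
14.4 pos [ 0.6025 -0.2756  0.123 ] yaw 82.71 q [-24.6  34.9  20.2  75.4  -0.  -17.3] grasp 0.0 gap 0.0854
shift [ 0.3265 -0.0947  0.    ] turn z -24.7 deg -0.2744
```

Blue is centred in its tray. On to white.

send_rows --series '[0.04,-0.01,0,0,0,-0.04,0.1,-0.03,0,0,0,-0.09,0.16,-0.05,0,0,0,-0.15,0.22,-0.065,0,0,0,-0.2,0.28,-0.08,0,0,0,-0.25,0.31,-0.09,0,0,0,-0.274,0.326,-0.095,0,0,0,-0.274,0.326,-0.095,0,0,0,-0.274]'

```text
clock: 15.2
position: [0.4337, -0.3019, 0.1225]
tcp_rot: [[-0.955, -0.297, -0.002], [-0.297, 0.955, 0.001], [0.001, 0.002, -1.0]]
wrist_force: [0.8, -1.2, -0.1]
finger_gap: 0.0855
grasp_force: 0.0
```

```bash
python3 w.py w7|grep -E "rack"; python3 g.py 434.6 -301.8 17.4 22
```

```text
blue rack 917 [303. 384.] (550.9, -272.6, 55.8, 19.7, -75.6) z 0.0595
yellow rack 3366 [542. 312.] (441.1, -101.2, 70.2, 55.7, -9.8) z 0.0609
white rack 2948 [118. 218.] (467.7, -444.8, 117.0, 29.4, 3.2) z 0.0612
white rack 7296 [316. 231.] (434.6, -301.2, 103.8, 54.2, 17.4) z 0.061
15.25 pos [ 0.4349 -0.302   0.1228] yaw 107.3 q [-34.8  19.9  -3.8  66.3   0.  -52.1] grasp 0.0 gap 0.0853
shift [0.0004 0.0003 0.2016] turn z -0.1 deg -0.0011
```

send_rows --series '[0,0.001,0.02,0,0,0,0,0.001,0.06,0,0,0,0,0.001,0.1,0,0,0,0,0.001,0.14,0,0,0,0,0.001,0.17,0,0,0,0,0.001,0.19,0,0,0,0,0.001,0.2,0,0,0,0,0.001,0.201,0,0,0]'

```text
clock: 16.05
position: [0.4349, -0.3012, 0.0221]
tcp_rot: [[-0.954, -0.299, -0.001], [-0.299, 0.954, 0.001], [0.001, 0.001, -1.0]]
wrist_force: [-0.1, 0.3, 0.6]
finger_gap: 0.0852
grasp_force: 0.0
```

send_rows --series '[0,0,0,0,0,0,0,0,0,0,0,0,0,0,0,0,0,0,0,0,0,0,0,0,0,0,0,0,0,0,0,0,0,0,0,0,0,0,0,0,0,0,0,0,0,0,0,0]' --gripper -1

```text
clock: 16.85
position: [0.4358, -0.3024, 0.0241]
tcp_rot: [[-0.954, -0.298, 0.002], [-0.298, 0.954, -0.002], [-0.002, -0.002, -1.0]]
wrist_force: [0.3, -1.0, 6.1]
finger_gap: 0.0526
grasp_force: 42.6
```

```bash
python3 g.py 510 0 0 124;python3 g.py 617.5 298 0.5 124
```

```text
16.85 pos [ 0.4358 -0.3024  0.0241] yaw 107.36 q [-34.8  25.5 -11.7  52.6  -0.  -52.1] grasp 43.0 gap 0.0526
shift [-0.3224  0.5326 -0.2006] turn z 17.4 deg 0.1929
16.85 pos [ 0.4358 -0.3024  0.0241] yaw 107.36 q [-34.8  25.5 -11.7  52.6  -0.  -52.1] grasp 43.0 gap 0.0526
shift [-0.7054  1.0373 -0.2011] turn z 16.9 deg 0.1873
```

send_rows --series '[0,0,-0.06,0,0,0,0,0,-0.14,0,0,0,-0.015,0.025,-0.2,0,0,0.01,-0.045,0.075,-0.2,0,0,0.03,-0.085,0.14,-0.2,0,0,0.05,-0.125,0.207,-0.2,0,0,0.07,-0.165,0.273,-0.2,0,0,0.1,-0.205,0.339,-0.2,0,0,0.12,-0.245,0.405,-0.2,0,0,0.15,-0.285,0.471,-0.2,0,0,0.17,-0.322,0.533,-0.2,0,0,0.193]'

```text
clock: 17.95
position: [0.5083, 0.0026, 0.1223]
tcp_rot: [[-1.0, 0.001, -0.002], [0.001, 1.0, 0.0], [0.002, 0.0, -1.0]]
wrist_force: [0.4, 0.4, -0.4]
finger_gap: 0.0523
grasp_force: 42.9
```

```bash
python3 w.py w8|grep -E "white|rack"; python3 g.py 617.5 298 0.5 124
```

```text
green rack 814 [181. 417.] (667.5, -117.8, 71.1, 25.7, -46.7) z 0.0663
blue rack 3814 [ 30. 329.] (601.2, -272.6, 105.8, 55.0, -6.5) z 0.0658
yellow rack 9893 [165. 167.] (458.6, -102.5, 104.5, 53.9, -10.1) z 0.0611
white mat 53270 [104. 147.] (469.3, -205.5, 387.8, 298.8, -5.5) z 0.001
white mat 85813 [507. 161.] (574.9, 244.6, 591.1, 355.3, 16.5) z 0.0009
white mat 3645 [591. 317.] (617.1, 302.1, 118.8, 67.6, 1.1) z 0.0065
white mat 2586 [ 21. 384.] (739.0, -395.5, 219.9, 129.2, -36.2) z 0.0014
white mat 549 [253. 369.] (651.4, -62.0, 72.5, 15.6, -0.4) z 0.0011
white mat 1394 [468. 425.] (759.7, 179.9, 149.4, 33.8, 38.4) z 0.0012
white mat 423 [151. 442.] (785.9, -202.9, 71.9, 22.8, -44.2) z 0.0017
18.0 pos [0.5097 0.0077 0.1223] yaw 90.17 q [ 0.7 17.8 -6.9 65.2  0.3  0.5] grasp 43.0 gap 0.0527
shift [-2.173e-01  5.799e-01 -5.000e-04] turn z -0.3 deg -0.0036
```

send_rows --series '[-0.023,0.06,0,0,0,0,-0.049,0.13,0,0,0,0,-0.075,0.2,0,0,0,0,-0.101,0.27,0,0,0,-0.005,-0.128,0.34,0,0,0,-0.007,-0.155,0.41,0,0,0,-0.007,-0.181,0.48,0,0,0,-0.007,-0.2,0.54,0,0,0,-0.007,-0.212,0.57,0,0,0,-0.007,-0.217,0.583,0,0,0,-0.007,-0.217,0.583,0,0,0,-0.007,-0.217,0.583,0,0,0,-0.007]'

```text
clock: 19.2
position: [0.6169, 0.2912, 0.1224]
tcp_rot: [[-1.0, -0.01, -0.001], [-0.01, 1.0, -0.001], [0.001, -0.001, -1.0]]
wrist_force: [0.1, 0.3, -1.4]
finger_gap: 0.0523
grasp_force: 43.0
```

```bash
python3 w.py w9|grep -E "white mat|\["|grep " 0.006"; python3 g.py 617.3 299.5 0.8 29.1
```

```text
yellow mat 6437 [ 99. 245.] (643.2, 87.5, 116.7, 67.1, 9.6) z 0.0066
white mat 1800 [330. 155.] (565.4, 299.3, 66.8, 18.8, -89.9) z 0.0064
19.25 pos [0.6171 0.2909 0.1227] yaw 90.56 q [25.2 37.4 24.6 77.3 -0.  24.7] grasp 43.0 gap 0.0526
shift [-0.0008  0.0173  0.1871] turn z -0.2 deg -0.0026
```

View pics/w9.png

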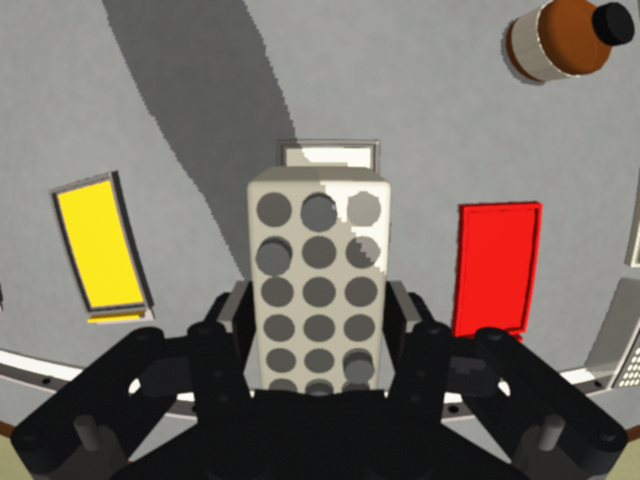

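White rack over its tray; the strip at (330,155) shows the tray about 8 mm to +y. Correcting and lowering.

send_rows --series '[0.001,0.01,0.02,0,0,0,0.001,0.017,0.06,0,0,0,0.001,0.017,0.1,0,0,0,0.001,0.017,0.135,0,0,0,0.001,0.017,0.155,0,0,0,0.001,0.017,0.17,0,0,0,0.001,0.017,0.178,0,0,0,0.001,0.017,0.182,0,0,0,0.001,0.017,0.184,0,0,0,0.001,0.017,0.185,0,0,0,0.001,0.017,0.186,0,0,0,0.001,0.017,0.187,0,0,0]'

```text
clock: 20.45
position: [0.6172, 0.301, 0.0298]
tcp_rot: [[-1.0, -0.011, 0.001], [-0.011, 1.0, 0.0], [-0.001, 0.0, -1.0]]
wrist_force: [0.0, -0.0, -2.0]
finger_gap: 0.0528
grasp_force: 43.0
```

send_rows --series '[0,0,0.001,0,0,0,0,0,0.002,0,0,0,0,0,0.002,0,0,0]'

```text
clock: 20.75
position: [0.617, 0.3009, 0.0291]
tcp_rot: [[-1.0, -0.011, 0.001], [-0.011, 1.0, 0.0], [-0.001, 0.0, -1.0]]
wrist_force: [-0.9, -0.8, 3.0]
finger_gap: 0.0527
grasp_force: 43.4
```

send_rows --series '[0,0,0,0,0,0,0,0,0,0,0,0,0,0,0,0,0,0,0,0,0,0,0,0,0,0,0,0,0,0,0,0,-0.04,0,0,0,0,0,-0.08,0,0,0,0,0,-0.13,0,0,0,0,0,-0.19,0,0,0,0,0,-0.19,0,0,0,0,0,-0.19,0,0,0]' --gripper 1

```text
clock: 21.85
position: [0.6176, 0.3011, 0.1245]
tcp_rot: [[-1.0, -0.011, 0.002], [-0.011, 1.0, 0.001], [-0.002, 0.001, -1.0]]
wrist_force: [-0.8, -0.2, -0.6]
finger_gap: 0.0855
grasp_force: 0.0
```

```bash
python3 w.py w10|grep -E "white mat|rack|yellow"|grep " 0.06"; python3 g.py 458.6 -102.8 -10 123
```

```text
white rack 7656 [320. 226.] (616.1, 301.7, 104.6, 54.5, 0.6) z 0.066
21.9 pos [0.6166 0.3007 0.1229] yaw 90.63 q [26.  37.8 25.4 77.6  0.  25.4] grasp 0.0 gap 0.0855
shift [ 3.249e-01 -8.035e-01  2.000e-04] turn z 10.6 deg 0.1181
```

View pics/w10.png

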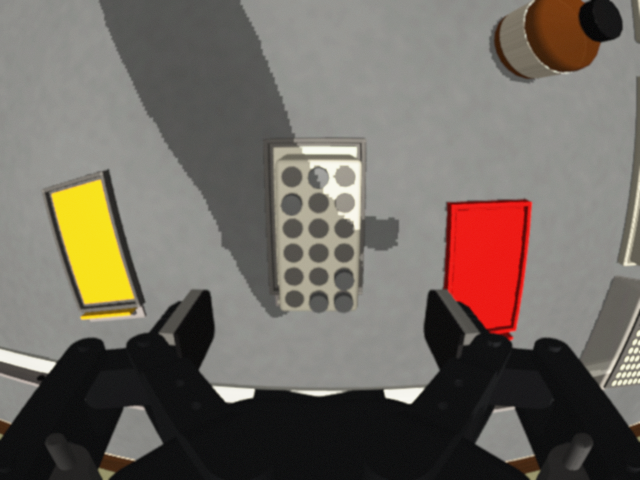

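White is in its tray and flat, with the rim visible around (316,225). On to yellow.

send_rows --series '[0.024,-0.06,0,0,0,0.01,0.053,-0.13,0,0,0,0.02,0.085,-0.21,0,0,0,0.03,0.117,-0.29,0,0,0,0.04,0.15,-0.37,0,0,0,0.055,0.182,-0.45,0,0,0,0.07,0.214,-0.53,0,0,0,0.08,0.247,-0.61,0,0,0,0.095,0.279,-0.69,0,0,0,0.11,0.305,-0.755,0,0,0,0.118,0.32,-0.79,0,0,0,0.118,0.325,-0.803,0,0,0,0.118]'

```text
clock: 23.1
position: [0.4567, -0.1038, 0.1221]
tcp_rot: [[-0.984, 0.177, -0.003], [0.177, 0.984, 0.001], [0.003, -0.0, -1.0]]
wrist_force: [0.5, 0.9, 0.2]
finger_gap: 0.0851
grasp_force: 0.0
```

```bash
python3 w.py w11|grep -E "yellow"; python3 g.py 458.6 -102.8 -10 22
```

```text
yellow mat 1256 [531. 330.] (607.3, 83.6, 67.3, 41.1, -81.0) z 0.0066
yellow rack 10867 [320. 238.] (458.1, -103.2, 103.7, 54.3, -10.1) z 0.0611
23.15 pos [ 0.4571 -0.1038  0.1223] yaw 79.86 q [-12.8  13.6 -12.8  63.8  -0.   -2.6] grasp 0.0 gap 0.0858
shift [-0.0031  0.0025  0.2005] turn z -0.1 deg -0.0016
```

send_rows --series '[-0.002,0.0015,0.02,0,0,0,-0.002,0.0015,0.06,0,0,0,-0.002,0.0015,0.1,0,0,0,-0.002,0.0015,0.14,0,0,0,-0.002,0.0015,0.17,0,0,0,-0.002,0.0015,0.19,0,0,0,-0.002,0.0015,0.2,0,0,0,-0.002,0.0015,0.2,0,0,0]'

```text
clock: 23.95
position: [0.4596, -0.1011, 0.0226]
tcp_rot: [[-0.985, 0.172, -0.001], [0.172, 0.985, 0.0], [0.001, 0.0, -1.0]]
wrist_force: [-0.3, -0.4, -0.8]
finger_gap: 0.0855
grasp_force: 0.0
```

send_rows --series '[0,0,0,0,0,0,0,0,0,0,0,0,0,0,0,0,0,0,0,0,0,0,0,0,0,0,0,0,0,0,0,0,0,0,0,0,0,0,0,0,0,0,0,0,0,0,0,0]' --gripper -1

```text
clock: 24.75
position: [0.4608, -0.1025, 0.0245]
tcp_rot: [[-0.985, 0.174, 0.002], [0.174, 0.985, -0.001], [-0.002, -0.001, -1.0]]
wrist_force: [-0.7, -1.5, 6.0]
finger_gap: 0.0525
grasp_force: 41.9
```

```bash
python3 g.py 643 89.2 10 104
```

```text
24.75 pos [ 0.4608 -0.1025  0.0245] yaw 79.99 q [-12.5  20.  -20.6  49.3  -0.   -2.5] grasp 42.0 gap 0.0525
shift [-0.2926  0.4408 -0.1586] turn z -20.0 deg -0.2223
```

send_rows --series '[0,0,-0.06,0,0,0,0,0,-0.13,0,0,0,-0.02,0.03,-0.16,0,0,-0.015,-0.06,0.09,-0.16,0,0,-0.045,-0.107,0.16,-0.16,0,0,-0.08,-0.154,0.23,-0.16,0,0,-0.115,-0.2,0.3,-0.16,0,0,-0.15,-0.244,0.365,-0.16,0,0,-0.185,-0.277,0.415,-0.16,0,0,-0.21,-0.296,0.442,-0.16,0,0,-0.222,-0.296,0.442,-0.16,0,0,-0.222,-0.296,0.442,-0.16,0,0,-0.222]'

```text
clock: 25.95
position: [0.6429, 0.09, 0.1022]
tcp_rot: [[-0.985, -0.174, -0.003], [-0.174, 0.985, -0.001], [0.003, -0.0, -1.0]]
wrist_force: [1.0, -0.5, -2.3]
finger_gap: 0.0523
grasp_force: 44.0
```

```bash
python3 w.py w12|grep -E "yellow mat|rack"; python3 g.py 645 89.6 10 29.5
```

```text
green rack 7601 [ 47. 200.] (645.5, -112.0, 103.8, 56.1, -7.4) z 0.0659
yellow mat 1357 [316. 156.] (590.9, 79.1, 66.2, 10.7, -79.5) z 0.0065
white rack 5328 [598. 257.] (615.6, 300.7, 103.7, 55.5, 1.2) z 0.0659
26.0 pos [0.6428 0.0895 0.1025] yaw 99.95 q [ 7.9 34.  15.7 71.8 -0.  -2. ] grasp 44.0 gap 0.0522
shift [-0.0048 -0.0006  0.1459] turn z -0.0 deg -0.0005
```

send_rows --series '[-0.004,-0.001,0.03,0,0,0,-0.004,-0.001,0.065,0,0,0,-0.004,-0.001,0.095,0,0,0,-0.004,-0.001,0.115,0,0,0,-0.004,-0.001,0.128,0,0,0,-0.004,-0.001,0.136,0,0,0,-0.004,-0.001,0.14,0,0,0,-0.004,-0.001,0.142,0,0,0,-0.004,-0.001,0.143,0,0,0,-0.004,-0.001,0.144,0,0,0,-0.004,-0.001,0.145,0,0,0,-0.004,-0.001,0.145,0,0,0]'

```text
clock: 27.2
position: [0.6461, 0.09, 0.031]
tcp_rot: [[-0.985, -0.174, 0.0], [-0.174, 0.985, 0.0], [-0.0, -0.0, -1.0]]
wrist_force: [0.3, -0.2, -1.5]
finger_gap: 0.0521
grasp_force: 44.0
```

send_rows --series '[0,0,0.001,0,0,0,0,0,0.002,0,0,0,0,0,0.002,0,0,0]'

```text
clock: 27.5
position: [0.646, 0.0899, 0.0298]
tcp_rot: [[-0.985, -0.173, -0.0], [-0.173, 0.985, -0.0], [0.0, 0.0, -1.0]]
wrist_force: [0.3, 0.6, -3.2]
finger_gap: 0.0527
grasp_force: 44.0
```

send_rows --series '[0,0,0.001,0,0,0,0,0,0.0015,0,0,0,0,0,0.0015,0,0,0]'

```text
clock: 27.8
position: [0.646, 0.0899, 0.0296]
tcp_rot: [[-0.985, -0.173, 0.0], [-0.173, 0.985, -0.0], [-0.0, -0.0, -1.0]]
wrist_force: [-2.5, -0.2, 1.4]
finger_gap: 0.0525
grasp_force: 44.4
```

Contact made. Release and rise.

send_rows --series '[0,0,0,0,0,0,0,0,0,0,0,0,0,0,0,0,0,0,0,0,0,0,0,0,0,0,0,0,0,0,0,0,-0.04,0,0,0,0,0,-0.08,0,0,0,0,0,-0.13,0,0,0,0,0,-0.2,0,0,0,0,0,-0.28,0,0,0,0,0,-0.28,0,0,0]' --gripper 1

```text
clock: 28.9
position: [0.6499, 0.0905, 0.1766]
tcp_rot: [[-0.985, -0.173, 0.013], [-0.173, 0.985, 0.002], [-0.013, -0.0, -1.0]]
wrist_force: [0.7, -1.3, 1.0]
finger_gap: 0.0852
grasp_force: 0.0
```

```bash
python3 w.py w13|grep -E "rack|yellow"
python3 - <<'E'
from bench import ctrl
import cv2
p,d=ctrl.capture("side"); cv2.imwrite("pics/side1.png",p[:,:,::-1])
E
```

```text
green rack 5510 [ 98. 175.] (645.7, -111.3, 103.8, 54.4, -7.1) z 0.066
blue rack 476 [  3. 100.] (593.4, -246.2, 84.3, 15.4, 2.9) z 0.0555
yellow mat 882 [308. 156.] (644.0, 88.4, 118.8, 64.7, 9.2) z 0.0064
yellow rack 7851 [319. 210.] (643.8, 90.2, 103.1, 54.6, 10.0) z 0.0661
white rack 4176 [550. 222.] (616.2, 301.1, 104.5, 55.6, 0.5) z 0.066
```

View pics/side1.png

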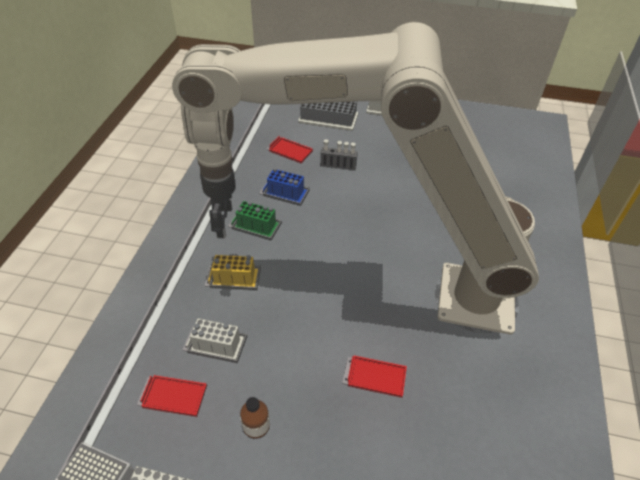

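View pics/w13.png

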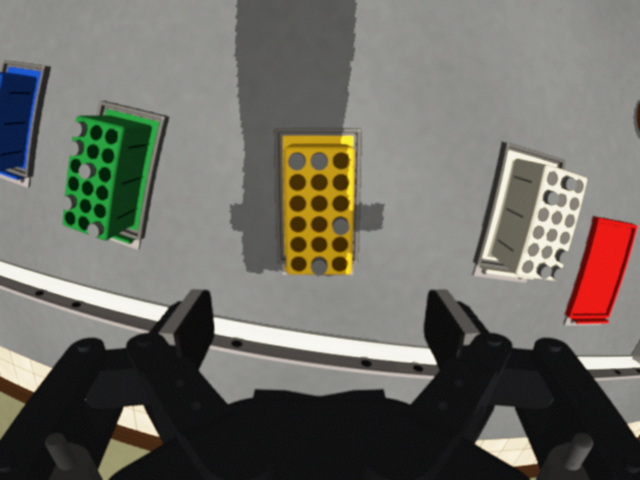

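All four racks stand in their trays: in the side view blue is at (286,186), green (256,219), yellow (234,271) and white (216,338). Their tops are at 65 mm, so they sit on the tray floors. The analyser rack and bottle have not moved. Handing in.

send_rows --series '[0,0,0,0,0,0,0,0,0,0,0,0,0,0,0,0,0,0]'

```text
clock: 29.3
position: [0.6452, 0.0898, 0.1675]
tcp_rot: [[-0.985, -0.173, -0.003], [-0.173, 0.985, -0.0], [0.003, 0.0, -1.0]]
wrist_force: [0.3, 0.6, 0.0]
finger_gap: 0.0854
grasp_force: 0.0
```

```bash
python3 -c "
from bench import ctrl
print(ctrl.finish_job())"
```

```text
the job is handed in; nothing more can be done
None
```

All four racks (green, blue, white, yellow) stand flat in their own-colour trays, the analyser rack and reagent bottle were left where they stood, and the job was handed in at 29.3 s; no verdict was returned.

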